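Take the wide tray off its keyhole screw and stand it on the cutting mat

TASK

Two steel trays hang by keyholes from screws on the plywood board. Take the wide one off its screw by its grip and stand it upright on the clear half of the blue cutting mat, wholly on the mat and square to its edges, ready to catch offcuts. Keep it upright, set it down gently without dropping it, and leave the narrow tray hanging and everything else where it is.

Things in the scene. Friction and masses are not known exactly. Their poses are not given: they have to be found in the camera images.
- wide_tray: The wide tray: bare steel wall tray 130 mm wide (y), 70 deep (x), open box 40 high, 4 mm back plate behind it (rear face x = -35), 130 wide to z = 115, then a 60 wide neck to 165. Origin: centre of underside; x to the open front, z up. 0.25-0.5 kg. Starts hung on either screw, facing as the board does, underside 30 mm above the table, leaning out up to 3 degrees. Stands by itself.
- wide_keyhole (a point): Centre of the round part, 22 mm across, of the keyhole in the wide tray's back plate (tray x = -33, y = 0, z = 65 mm). From it a slot 8 mm wide goes up to tray z = 88 mm. Hung, the screw's shank is at the slot's top: raised 20 mm, the round hole is centred on the screw head; the tray must then move 13 mm or more straight out of the board to be clear.
- wide_grip (a point): Middle of the wide tray's black plastic grip (tray x = -29, y = 0, z = 148 mm): 60 mm wide (y), 12 mm thick (x from -35 to -23), z from 130 to 166 mm. It stands above the hanging board, free in front and behind; its lower edge is 15 mm above the board's top when hung.
- narrow_tray: The narrow tray, hung on the other screw: the same make, keyhole, grip and heights, but only 80 mm wide. Origin and axes as for the wide tray. It is to stay hung. Trays hang side by side, 150 mm between middles.
- board: Fixed upright plywood hanging board, 320 mm wide (its y), 18 mm thick, top edge 145 mm above the table, foot behind it. Origin: on the table under the middle of the board's front face; x points straight out of that face (roughly away from the robot). The trays hang on this face.
- screw_a (a point): Outer end of the head of one of the two fixed screws, at board y = +75 mm, 115 mm above the table. It stands straight out of the board: shank 6 mm across, head 14 mm across and 5 mm thick, its underside 7.5 mm and its end 12.5 mm from the board's face. A tray cannot be pulled off until it has been lifted.
- screw_b (a point): The same on the other screw, at board y = -75 mm.
- mat: Fixed blue cutting mat with a grid, 230 mm (its x) by 320 mm (its y), 4 mm thick. Origin: centre of its underside. Its -y half (y below -20 mm) is taken by the pliers and caliper; its +y half, nearer the hanging board, is clear.
- pliers: Bystander: blue-handled pliers, about 150 mm long, lying on the mat. Origin: underside, near the joint.
- caliper: Bystander: black and steel caliper, 150 mm long, lying on the mat. Origin: centre of underside.
- glue: Bystander: small blue glue bottle with yellow cap, 34 mm across, 100 mm high, standing behind the mat. Origin: underside.
- jar: Bystander: clear jar, 40 mm across, 45 mm high. Origin: underside.
- file_case: Bystander: open blue case of needle files, 160 by 80 by 14 mm. Origin: centre of underside.
- brass_strips: Bystander: flat brass strip, 180 by 30 mm, 4 mm high, to the right of the mat. Origin: centre of underside.
- cutters: Bystander: red-handled side cutters, about 110 mm long. Origin: underside, near the joint.
- wide_foot0 (a point): Corner of the wide tray's underside (front, +y): x = +35, y = +65 mm in its frame.
- wide_foot1 (a point): Corner of the wide tray's underside (front, -y): x = +35, y = -65 mm in its frame.
- wide_foot2 (a point): Corner of the wide tray's underside (back, -y): x = -35, y = -65 mm in its frame.
- wide_foot3 (a point): Corner of the wide tray's underside (back, +y): x = -35, y = +65 mm in its frame.
Mind the look-alikes: they are no part of the job. Leave any pink look-alike of the wide_tray alone.

How it is judged:
By the outcome, as a careful person would: the job done as asked, in the order asked, and still so for the second after the job is handed in, with the robot touching nothing.
It also fails if it takes over 45 s, if anything falls off the work surface, if the arm or the gripper's body presses on something with over 40 N, if the wrist force passes 120 N, or if a joint passes its speed limit or range.

ROBOT

A 6-joint arm with a two-finger parallel gripper is mounted at the origin on the work surface. World frame = base frame: x ahead of the robot, y to its left, z up, the work surface at z = 0. Lengths are in m, angles in rad, forces in N, time in s.
With the tool pointing down it reaches from about 0.3 to 0.825 m from the base axis. Payload 5.4 kg.
Tool frame: the origin (TCP) lies at the very end of the fingers, on their centre line; the grasp point (between the pads) lies 19 mm behind it; z points along the fingers, x is the direction in which the jaws open and shut, and the axes are right-handed (so a half turn about z gives the same grasp; the last joint's range is limited). The gripper opens to 92 mm and grips with 3 to 60 N. Pads are 20 mm wide; open, the fingers measure 128 mm over their backs; the gripper's body (75 mm by 189 mm) begins 69 mm behind the grasp point.
Start: joints at [1.128, 0.158, 1.597, -0, 1.386, -0.21], TCP at [0.133, 0.559, 0.215] pointing down, gripper open.
Joint ranges: [-2.91, 2.91], [-0.94, 2.29], [0.18, 2.7], [-1.29, 4.43], [0.17, 2.64], [-3, 3]. Speed limits (rad/s): [2.57, 2.57, 3.14, 3.14, 3.14, 3.14].

INTERFACE

Orientations are given as a rotation vector (axis times angle).
In Python, from workcell import bot gives the robot as it stands. Calls block until the motion is done:
- bot.goto(position, orientation): joint-space move of the TCP to a pose.
- bot.line_to(position, rot=None, max_speed=0.15): straight line of the TCP; rot=None keeps the orientation; max_speed is the mean speed in m/s.
- bot.set_joints(angles): joint-space move.
- bot.set_gripper(opening, newtons=None): opening from 0.0 (shut) to 1.0 (fully open); newtons is the grip in N (None keeps the last); returns when the fingers have stopped.
- bot.hold(seconds).
- bot.inverse_kinematics(position, orientation): joint angles nearest the present ones, or None.
- bot.read_camera(name): name is "scene" or "top" or "wrist"; returns a dict with "pixels" (420x560x3 uint8, blue, green, red), "fx", "fy", "cx", "cy" (pixels), "R" (3x3) and "t" (3): a world point X has camera coordinates R X + t. Camera axes: x right, y down, z forward; pixel columns grow to the right and rows downward; lengths in m; the calibration is good to about 2 mm. The wrist camera is an equidistant fisheye: a pixel r from the principal point sees the ray r / f radians off the axis. A picture is of the moment at which its call begins. There is no depth.
A pose or a line that the arm cannot do raises bot.MotionError and nothing moves.
- bot.job_done(): hands the job in, once; it reports no verdict.
Readings, each from a call of its own:
- bot.current_clock(): time.
- bot.current_joints(): joint angles.
- bot.current_joint_vel(): joint speeds.
- bot.current_effort(): joint torques, N m.
- bot.current_ee_pos(): TCP position.
- bot.current_tool_rot(): TCP orientation.
- bot.current_contact_force(): force on the tool from outside, world axes, zero at the start.
- bot.current_ft_torque(): the same for the moment, N m.
- bot.current_opening(): opening from 0.0 (shut) to 1.0 (fully open).
Only numpy, scipy, OpenCV 4.12 (cv2) and the standard library are available. Lean on these libraries where they do the work, as an engineer would, in place of code of your own. Each camera call takes 0.05 s, during which the arm holds its last target. There are 200 camera calls.

## Working session

There is one attempt and no reset: what is moved stays moved. The work goes in short steps, each a Python script; the robot and the scene stay as the last script left them, time stands still between calls to the robot, and variables do not carry over. Pictures are saved under pics/ and viewed, about 8 in all and at most 12, crops included, and the job is handed in when it is done.

```bash
mkdir -p pics; ls
python3 - <<'E'
from workcell import bot
import cv2,numpy as np
for n in ["scene","top"]:
    c=bot.read_camera(n); cv2.imwrite(f"pics/{n}0.png",c["pixels"])
    print(n,c["fx"],c["cx"],c["cy"],np.round(c["R"],3).tolist(),np.round(c["t"],3), np.round(-c["R"].T@c["t"],3))
print(bot.current_tool_rot(),bot.current_clock())
E
```

```text
pics
scene 379.6325220284201 278.60013700771344 208.4697361492888 [[-0.069, 0.998, -0.006], [0.756, 0.049, -0.653], [-0.651, -0.049, -0.758]] [ 0.048 -0.335  1.541] [1.26  0.044 0.949]
top 427.896182823298 277.21277282778215 191.69927898823636 [[0.029, -0.999, 0.035], [-0.994, -0.033, -0.1], [0.101, -0.032, -0.994]] [-0.042  0.534  1.304] [0.4   0.018 1.351]
[ 2.46381724e+00  1.94793335e+00 -2.36946206e-03] 0.1
```

View pics/scene0.png

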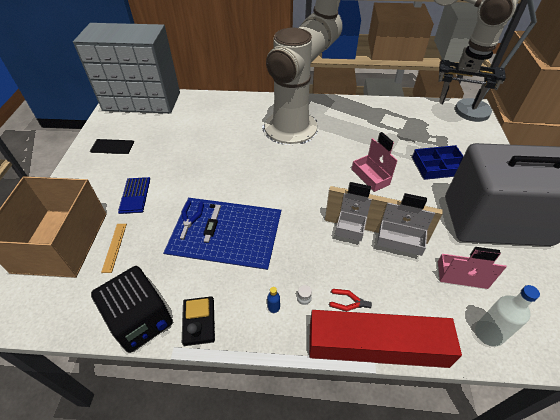

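View pics/top0.png

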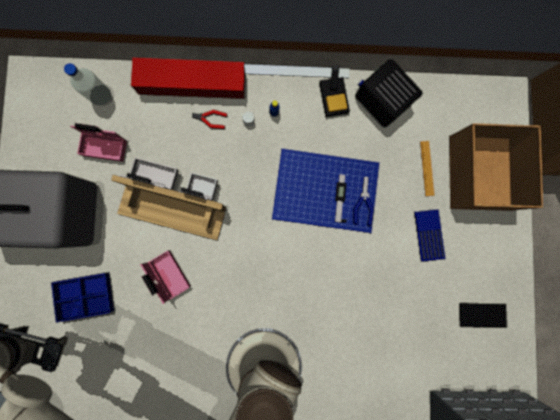

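Candidates (scene px): the steel wide tray at (403,235) with its grip at (413,201), the steel narrow tray at (352,222) with its grip at (359,188), and pink look-alikes at (375,165) and (473,265). The wide steel one, on the +y side of the board, matches the description. I'll check it in one close crop and measure the mat as well.

```bash
cat > h.py <<'E'
from workcell import bot
import cv2,numpy as np
from scipy.spatial.transform import Rotation as Ro
def ray(c,u,v):
    d=np.array([(u-c["cx"])/c["fx"],(v-c["cy"])/c["fy"],1.0])
    if c.get("fish"):
        r=np.hypot(d[0],d[1]); d=np.array([*(d[:2]/max(r,1e-9)*np.sin(r)),np.cos(r)])
    R=np.array(c["R"]); return -R.T@np.array(c["t"]), R.T@d
def cast(c,u,v,z):
    o,d=ray(c,u,v); return o+d*(z-o[2])/d[2]
def proj(c,X):
    p=np.array(c["R"])@np.asarray(X)+c["t"]
    if c.get("fish"):
        r=np.hypot(p[0],p[1]); th=np.arctan2(r,p[2]); return c["cx"]+c["fx"]*th*p[0]/r, c["cy"]+c["fy"]*th*p[1]/r
    return c["cx"]+c["fx"]*p[0]/p[2], c["cy"]+c["fy"]*p[1]/p[2]
def tri(a,b):
    (o1,d1),(o2,d2)=a,b
    s=np.linalg.lstsq(np.c_[d1,-d2],o2-o1,rcond=None)[0]
    p,q=o1+d1*s[0],o2+d2*s[1]; return (p+q)/2,np.linalg.norm(p-q)
def cam(n):
    c=bot.read_camera(n); c["fish"]=n=="wrist"; return c
E
python3 - <<'E'
from h import *
s=cam("scene");t=cam("top")
a=cv2.resize(s["pixels"][175:260,320:450],None,fx=6,fy=6,interpolation=cv2.INTER_CUBIC)
b=cv2.resize(t["pixels"][150:245,105:235],None,fx=6,fy=6,interpolation=cv2.INTER_CUBIC)
cv2.imwrite("pics/s1.png",a);cv2.imwrite("pics/t1.png",b)
for c,roi in ((s,(150,190,295,280)),(t,(260,140,390,242))):
    x0,y0,x1,y1=roi; hsv=cv2.cvtColor(c["pixels"],cv2.COLOR_BGR2HSV)
    m=cv2.inRange(hsv,(105,110,50),(130,255,255)); k=np.zeros_like(m);k[y0:y1,x0:x1]=m[y0:y1,x0:x1]
    k=cv2.morphologyEx(k,cv2.MORPH_CLOSE,np.ones((9,9)))
    ct=max(cv2.findContours(k,0,1)[0],key=cv2.contourArea)
    P=np.array([cast(c,u,v,.004)[:2] for u,v in cv2.convexHull(ct)[:,0]])*1000
    r=cv2.minAreaRect(P.astype(np.float32)); print(r, cv2.contourArea(ct))
E
```

```text
((548.71337890625, -180.1507568359375), (319.7136535644531, 230.33656311035156), 83.92449188232422) 5824.0
((546.7608642578125, -180.2899932861328), (315.0238342285156, 225.60687255859375), 83.84859466552734) 6772.0
```

View pics/s1.png

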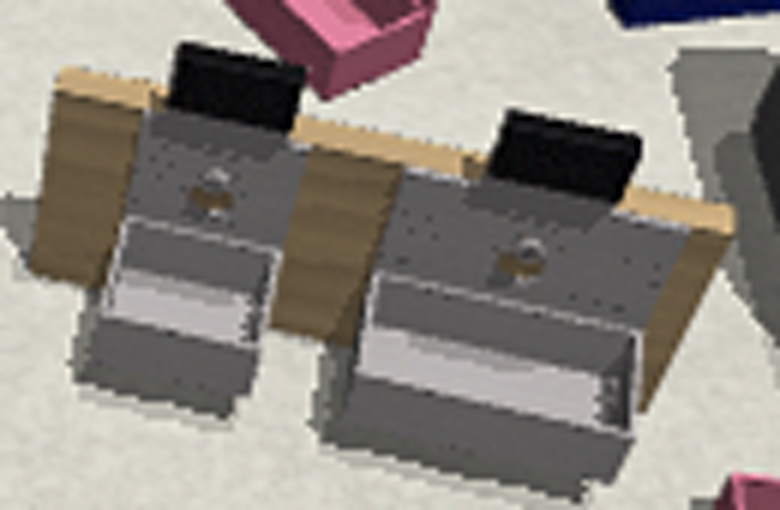

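View pics/t1.png

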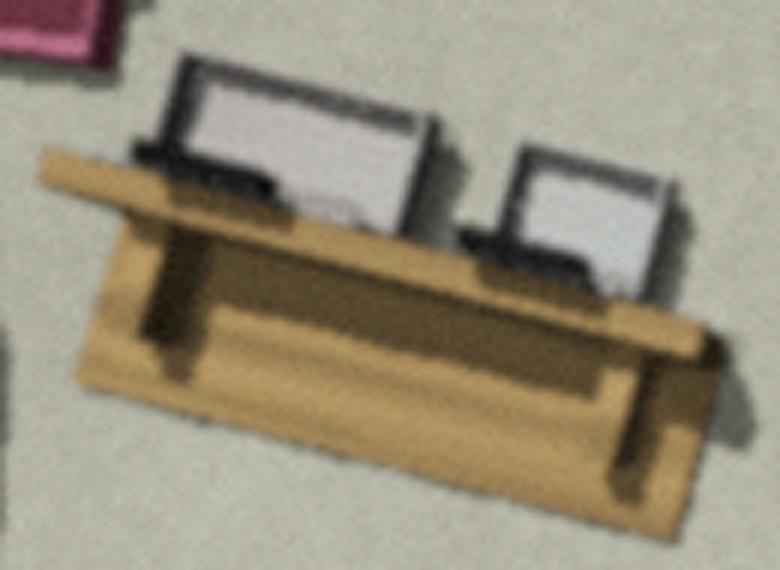

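The crops confirm the wide steel tray: in the scene crop its grip is at (565,155), i.e. image (414,201). It hangs on screw_a, the +y screw, with the narrow tray on the other screw. The mat fit is 320x230 mm with yaw -6.1°, as expected. Next is the geometry of the board and grip.

Run:
```python
from h import *
s=cam("scene");t=cam("top")
S=lambda u,v,z:(cast(s,(u+.5)/6-.5+320,(v+.5)/6-.5+175,z)*1000).round(1)[:2]
T=lambda u,v,z:(cast(t,(u+.5)/6-.5+105,(v+.5)/6-.5+150,z)*1000).round(1)[:2]
def rep(n,a,b): d=a-b; print(n,a,b,"len",np.linalg.norm(d).round(1),"yaw",np.degrees(np.arctan2(-d[0],d[1])).round(1),"mid",(a+b)/2)
rep("S board front",S(735,235,.145),S(55,97,.145))
rep("T board front",T(43,153,.145),T(705,325,.145))
rep("T board rear",T(43,182,.145),T(702,358,.145))
rep("S grip bottom front",S(620,203,.160),S(487,178,.160))
rep("S grip top front",S(640,152,.196),S(503,128,.196))
rep("S grip top rear",S(640,137,.196),S(510,110,.196))
rep("T grip top",T(133,147,.196),T(275,187,.196))
rep("S tray rim front",S(632,435,.070),S(360,375,.070))
print(bot.current_ee_pos())
# screw heads
for a,b in (((530,255),(330,212)),):
    print("screw S",S(*a,.115))
```

```text
S board front [559.4 442.8] [491.9 133. ] len 317.1 yaw -12.3 mid [525.65 287.9 ]
T board front [554.1 444.6] [483.4 132.8] len 319.7 yaw -12.8 mid [518.75 288.7 ]
T board rear [540.5 443.7] [467.9 133.6] len 318.5 yaw -13.2 mid [504.2  288.65]
S grip bottom front [556.5 387.1] [545.  328.9] len 59.3 yaw -11.2 mid [550.75 358.  ]
S grip top front [557.7 385.7] [547.  327.2] len 59.5 yaw -10.4 mid [552.35 356.45]
S grip top rear [548.6 387.3] [535.6 332. ] len 56.8 yaw -13.2 mid [542.1  359.65]
T grip top [551.7 386.9] [535.8 322.8] len 66.0 yaw -13.9 mid [543.75 354.85]
S tray rim front [621.  406.4] [594.1 283.4] len 125.9 yaw -12.3 mid [607.55 344.9 ]
[0.13257974 0.55931164 0.21429044]
screw S [552.  358.5]
```

```bash
cat >> h.py <<'E'
def down(yaw,pitch=0):  # tool x along heading yaw, pointing down; pitch tilts about tool-heading y axis
    R=Ro.from_euler('z',yaw,degrees=True)*Ro.from_euler('y',pitch,degrees=True)*Ro.from_matrix([[1,0,0],[0,-1,0],[0,0,-1]])
    return R.as_rotvec()
def heading(yaw): y=np.radians(yaw); return np.array([np.cos(y),np.sin(y),0]),np.array([-np.sin(y),np.cos(y),0])
E
python3 - <<'E'
from h import *
for yaw in (-12.7,167.3):
    for p in ([.544,.359,.30],[.544,.359,.159],[.55,-.09,.14]): print(yaw,p,bot.inverse_kinematics(p,down(yaw)))
p=bot.current_ee_pos(); bot.line_to([p[0],p[1],.32],max_speed=.25)
bot.set_gripper(0.75,10)
q=[bot.inverse_kinematics([.544,.359,.30],down(y)) for y in (-12.7,167.3)]
q=[a for a in q if a is not None]; j=bot.current_joints()
i=np.argmin([np.abs(np.array(a)-j).max() for a in q]); bot.goto([.544,.359,.30],down((-12.7,167.3)[i])); print(i,bot.current_joints(),bot.current_clock())
c=cam("wrist"); cv2.imwrite("pics/w1.png",c["pixels"]); np.save("w1.npy",c,allow_pickle=True)
for X in ([.544,.359,.196],[.55,.3575,.16]): print(proj(c,X))
bot.current_opening()
E
```

```text
-12.7 [0.544, 0.359, 0.3] [ 3.98310311e-01  3.19300034e-01  1.24072689e+00 -4.44089210e-16
  1.58156573e+00  6.19967126e-01]
-12.7 [0.544, 0.359, 0.159] [ 3.98310311e-01  3.96186172e-01  1.42071182e+00 -4.44089210e-16
  1.32469466e+00  6.19967126e-01]
-12.7 [0.55, -0.09, 0.14] [-3.79032645e-01  1.81294483e-01  1.72360412e+00 -4.44089210e-16
  1.23669405e+00 -1.57375830e-01]
167.3 [0.544, 0.359, 0.3] [ 3.98310311e-01  3.19300034e-01  1.24072689e+00 -4.44089210e-16
  1.58156573e+00 -2.52162553e+00]
167.3 [0.544, 0.359, 0.159] [ 3.98310311e-01  3.96186172e-01  1.42071182e+00 -4.44089210e-16
  1.32469466e+00 -2.52162553e+00]
167.3 [0.55, -0.09, 0.14] [-0.37903264  0.18129448  1.72360412  0.          1.23669405  2.98421682]
0 [3.99928418e-01 3.18781699e-01 1.24085357e+00 4.14586487e-04
 1.58170346e+00 6.19712132e-01] 3.0667
(np.float64(280.2092421759108), np.float64(212.02062367272305))
(np.float64(286.46330791287755), np.float64(202.67994591113492))
```

View pics/w1.png

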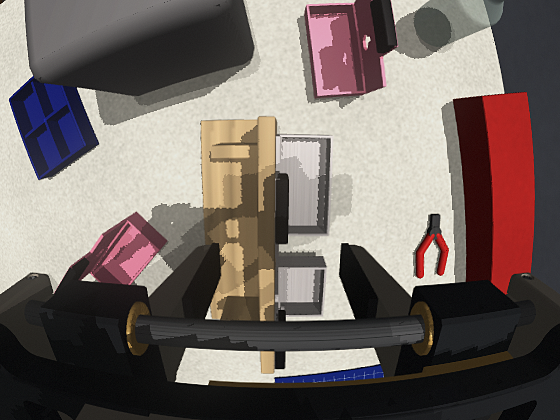

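The wrist view shows the wide grip as a dark bar at about u 275–288, v 173–244, centred between the fingers and parallel to the vertical board edge. I predicted (280,212). Now I'll refine that with a mask.

Run:
```python
from h import *
c=np.load("w1.npy",allow_pickle=True).item(); g=c["pixels"].max(2)
k=np.zeros_like(g); k[160:250,262:300]=(g[160:250,262:300]<45)*255
ct=max(cv2.findContours(k,0,1)[0],key=cv2.contourArea); print(cv2.boundingRect(ct),cv2.contourArea(ct),c["fx"])
b,v=[],[]
P=np.array([cast(c,u,v,.196)[:2] for u,v in ct[:,0]])*1000
hx,hy=heading(-12.7)
print("along x",np.percentile(P@hx[:2],[0,10,50,90,100]),"along y",np.percentile(P@hy[:2],[0,5,50,95,100]))
C=np.array([544,359]);print("guess",C@hx[:2],C@hy[:2])
for row in (180,190,210,230,238):
    r=np.where(k[row]>0)[0]; print(row,r.min(),r.max(),[np.round(cast(c,x,row,.196)[:2]*1000@hx[:2],1) for x in (r.min()-.5,r.max()+.5)])
# board front edge top-down rows
hs=cv2.cvtColor(c["pixels"],cv2.COLOR_BGR2HSV)
for row in (130,150,165,255): print(row,[tuple(hs[row,x]) for x in range(270,284)][::2] )
e=[(276,125),(275,360)]
A,B=[cast(c,*p,.145)[:2]*1000 for p in e]; print(A,B,np.degrees(np.arctan2(-(A-B)[0],(A-B)[1])),A@hx[:2],B@hx[:2])
```

```text
(275, 173, 14, 71) 788.5 325.19226210127806
along x [447.1534913  447.19766378 451.63241899 458.40264581 458.50630222] along y [441.04912633 441.05847876 474.31810896 503.21018605 504.06941832]
guess 451.76600454387733 469.8132364445061
180 276 288 [np.float64(447.7), np.float64(458.8)]
190 276 288 [np.float64(447.7), np.float64(458.8)]
210 276 287 [np.float64(447.7), np.float64(458.1)]
230 275 287 [np.float64(446.7), np.float64(458.3)]
238 275 287 [np.float64(446.7), np.float64(458.3)]
130 [(np.uint8(19), np.uint8(95), np.uint8(218)), (np.uint8(19), np.uint8(92), np.uint8(216)), (np.uint8(18), np.uint8(95), np.uint8(213)), (np.uint8(17), np.uint8(74), np.uint8(97)), (np.uint8(23), np.uint8(23), np.uint8(197)), (np.uint8(25), np.uint8(20), np.uint8(230)), (np.uint8(23), np.uint8(20), np.uint8(221))]
150 [(np.uint8(19), np.uint8(95), np.uint8(213)), (np.uint8(18), np.uint8(95), np.uint8(213)), (np.uint8(18), np.uint8(104), np.uint8(198)), (np.uint8(8), np.uint8(9), np.uint8(217)), (np.uint8(15), np.uint8(14), np.uint8(219)), (np.uint8(10), np.uint8(17), np.uint8(175)), (np.uint8(8), np.uint8(14), np.uint8(207))]
165 [(np.uint8(18), np.uint8(100), np.uint8(174)), (np.uint8(18), np.uint8(96), np.uint8(176)), (np.uint8(18), np.uint8(105), np.uint8(167)), (np.uint8(0), np.uint8(10), np.uint8(175)), (np.uint8(9), np.uint8(15), np.uint8(173)), (np.uint8(8), np.uint8(17), np.uint8(177)), (np.uint8(14), np.uint8(16), np.uint8(175))]
255 [(np.uint8(18), np.uint8(96), np.uint8(77)), (np.uint8(17), np.uint8(99), np.uint8(80)), (np.uint8(19), np.uint8(110), np.uint8(58)), (np.uint8(10), np.uint8(20), np.uint8(78)), (np.uint8(13), np.uint8(22), np.uint8(81)), (np.uint8(22), np.uint8(32), np.uint8(88)), (np.uint8(27), np.uint8(25), np.uint8(90))]
[556.4587258  433.33505483] [491.95697438 155.99671359] -13.09276772401825 447.57764227741853 445.62573727165477
```

Run:
```python
from h import *
hx,hy=heading(-13.0); hx0,hy0=heading(-12.7)
G=hx0*.4532+hy0*.472; print(G)
o=down(-13.0)
bot.line_to([G[0],G[1],.27],rot=o); bot.line_to([G[0],G[1],.157],max_speed=.12)
print("F",np.round(bot.current_contact_force(),1))
bot.set_gripper(0.0,6); print(bot.current_opening(),np.round(bot.current_contact_force(),1),np.round(bot.current_ft_torque(),2))
bot.set_gripper(0.0,40); print(bot.current_opening()*92,np.round(bot.current_contact_force(),1),np.round(bot.current_ft_torque(),2),bot.current_ee_pos(),bot.current_clock())
cv2.imwrite("pics/s2.png",cv2.resize(cam("scene")["pixels"][150:270,310:470],None,fx=5,fy=5,interpolation=cv2.INTER_CUBIC))
```

```text
[0.54587966 0.360818   0.        ]
F [-0.6  0.6  0.2]
0.1288979367320936 [-0.7 -0.  -0.3] [-0.02  0.34 -0.03]
11.641683876566182 [-1.   0.6  0.6] [-0.05  0.49 -0.03] [0.54560488 0.36086652 0.15689284] 5.6833
```

View pics/s2.png

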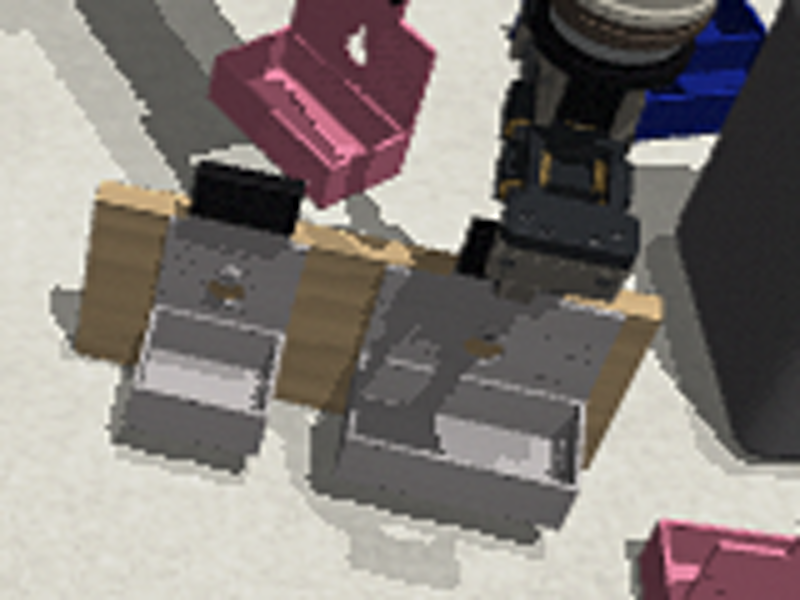

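The grip is held with an 11.6 mm opening and low forces. Next: lift 20 mm, then pull straight out in small steps while watching the force.

Run:
```python
from h import *
hx,hy=heading(-13.0); f=lambda:(np.round(bot.current_contact_force(),1),np.round(bot.current_ft_torque(),2))
p=np.array(bot.current_ee_pos()); p[:2]=[.54588,.36082]; p[2]=.157
for d in (.01,.02):
    bot.line_to(p+[0,0,d],max_speed=.04); print("up",d,*f(),bot.current_ee_pos())
p[2]+=.02; stop=False
for d in (.003,.006,.010,.016,.022,.03):
    bot.line_to(p+hx*d,max_speed=.04); F=f(); print("out",d,*F)
    if np.linalg.norm(F[0])>15: print("STOP");stop=True;break
print(bot.current_opening()*92,bot.current_clock())
if not stop:
    bot.line_to(p+hx*.06); 
cv2.imwrite("pics/s3.png",cv2.resize(cam("scene")["pixels"][130:270,300:480],None,fx=4,fy=4,interpolation=cv2.INTER_CUBIC))
```

```text
up 0.01 [-1.1 -0.5 -3.4] [-0.04  0.19 -0.08] [0.54612983 0.36078916 0.16720062]
up 0.02 [-0.7 -0.8 -4. ] [-0.05  0.12 -0.02] [0.54617875 0.36096575 0.17756096]
out 0.003 [ 0.7  0.4 -3.8] [-0.02  0.09 -0.03]
out 0.006 [-0.5  0.4 -3.6] [-0.1   0.14 -0.02]
out 0.01 [-0.3  0.3 -3.4] [-0.05  0.11  0.02]
out 0.016 [ 0.2 -0.9 -2.9] [-0.04  0.12 -0.02]
out 0.022 [-0.6  0.2 -3.2] [-0.07  0.14 -0.04]
out 0.03 [ 0.3  1.  -3.8] [0.   0.13 0.05]
11.545314262105801 8.2333
```

View pics/s3.png

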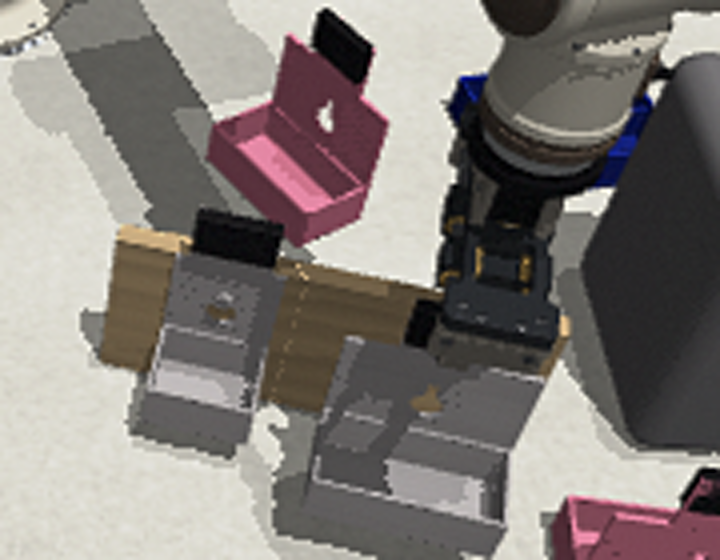

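The tray is off the screw (its keyhole is clear) and the narrow tray is still hanging. Next I'll carry it over the narrow tray to above the mat and check from above the mat before lowering.

```bash
cat >> h.py <<'E'
MY=-6.1; MX,MYV=heading(MY); MC=np.array([.5478,-.1802,0])
E
python3 - <<'E'
from h import *
p=np.array(bot.current_ee_pos()); bot.line_to([p[0],p[1],.375],max_speed=.2)
T=MC+MYV*.078-MX*.029; print(T)
bot.line_to([T[0],T[1],.375],rot=down(MY),max_speed=.2)
bot.line_to([T[0],T[1],.165],max_speed=.12); bot.hold(.3)
print(bot.current_ee_pos(),bot.current_opening()*92,np.round(bot.current_contact_force(),1),bot.current_clock())
c=cam("scene");np.save("s4.npy",c,allow_pickle=True)
cv2.imwrite("pics/s4.png",cv2.resize(c["pixels"][150:280,160:310],None,fx=4.6,fy=4.6,interpolation=cv2.INTER_CUBIC))
E
```

```text
[ 0.5272528  -0.09955998  0.        ]
[ 0.52736257 -0.09959509  0.16520116] 11.682398341563186 [-0.3 -0.1 -3.2] 14.3917
```

View pics/s4.png

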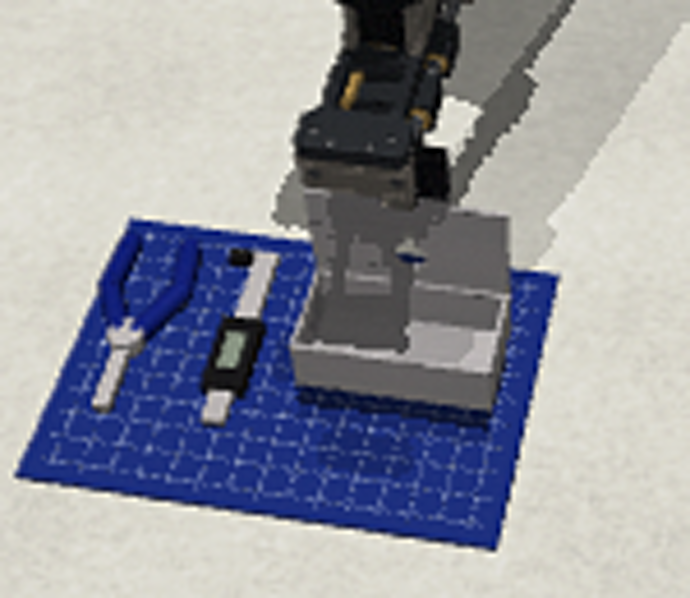

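Run:
```python
from h import *
c=np.load("s4.npy",allow_pickle=True).item()
S=lambda u,v,z:cast(c,(u+.5)/4.6-.5+160,(v+.5)/4.6-.5+150,z)*1000
for n,a,b,z in (("rim",(500,382),(292,347),.078),("bot",(492,408),(298,380),.038)):
    A,B=S(*a,z),S(*b,z); d=A-B; print(n,np.linalg.norm(d).round(1),np.degrees(np.arctan2(-d[0],d[1])).round(1),"mat xy",[((P-MC*1000)@MX).round(1) for P in (A,B)],[((P-MC*1000)@MYV).round(1) for P in (A,B)])
```

```text
rim 135.7 -8.1 mat xy [np.float64(41.4), np.float64(36.6)] [np.float64(149.9), np.float64(14.3)]
bot 129.5 -6.4 mat xy [np.float64(33.4), np.float64(32.8)] [np.float64(142.0), np.float64(12.5)]
```

The front bottom edge measures 129.5 mm, yaw -6.4°, at mat x≈33, y 12–142, which is what I planned. Now lower it until contact.

Run:
```python
from h import *
f=lambda:np.median([bot.current_contact_force() for _ in range(5)],0)
T=MC+MYV*.078-MX*.029
bot.line_to([T[0],T[1],.140],max_speed=.06); bot.hold(.3); f0=f()
z=.140
while z>.120:
    z-=.001; bot.line_to([T[0],T[1],z],max_speed=.02); F=f()
    if F[2]-f0[2]>2.5: break
bot.hold(.2);print("z",z,f0,f(),np.round(bot.current_ft_torque(),2),bot.current_clock())
cv2.imwrite("pics/s5.png",cv2.resize(cam("scene")["pixels"][150:280,160:310],None,fx=4.6,fy=4.6,interpolation=cv2.INTER_CUBIC))
```

```text
z 0.13 [-0.02885392 -0.67582276 -3.88832948] [-2.69517228  1.27604843  5.68889473] [ 0.22  0.71 -0.03] 18.0083
```

Run:
```python
from h import *
bot.set_gripper(0.0,4); bot.hold(.2); print(np.round(bot.current_contact_force(),1))
bot.set_gripper(0.5); bot.hold(.2); print(np.round(bot.current_contact_force(),1),bot.current_opening())
p=np.array(bot.current_ee_pos()); bot.line_to([p[0],p[1],.30],max_speed=.12)
bot.line_to([p[0]-.12,p[1]+.25,.36],max_speed=.25); bot.hold(.3); print(bot.current_clock(),np.round(bot.current_contact_force(),1))
s=cam("scene");t=cam("top");np.save("s6.npy",s,allow_pickle=True);np.save("t6.npy",t,allow_pickle=True)
a=cv2.resize(s["pixels"][150:280,160:450],None,fx=2.7,fy=2.7,interpolation=cv2.INTER_CUBIC)
b=cv2.resize(t["pixels"][140:240,260:390],None,fx=6,fy=6,interpolation=cv2.INTER_CUBIC)
cv2.imwrite("pics/s6.png",cv2.resize(s["pixels"][150:280,160:310],None,fx=4.6,fy=4.6,interpolation=cv2.INTER_CUBIC));cv2.imwrite("pics/a6.png",a);cv2.imwrite("pics/t6.png",b)
```

```text
[-3.6  0.1  5.7]
[-0.3  0.6  0.9] 0.5007456656029157
22.4833 [-0.   0.  -0.1]
```

View pics/t6.png

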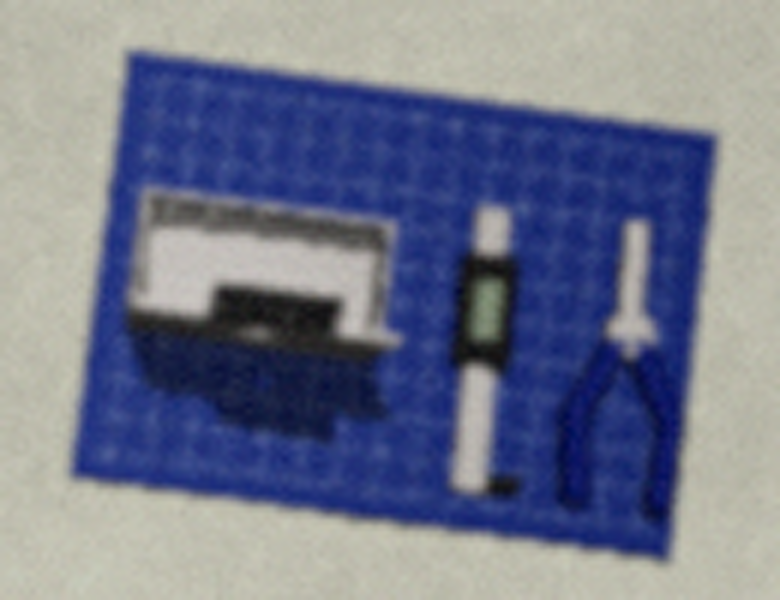

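View pics/a6.png

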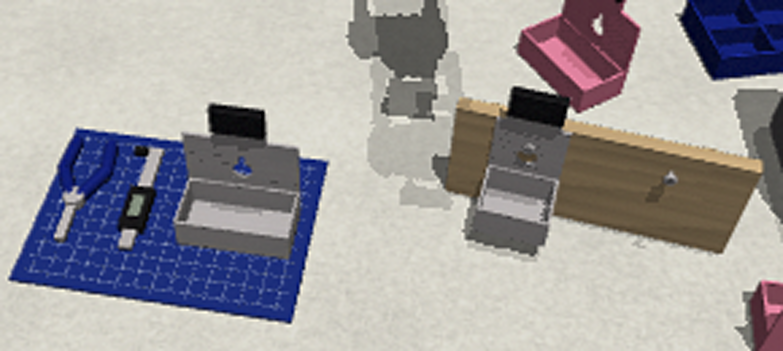

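The tray stands upright on the clear half, the narrow tray is still hung, and pliers and caliper are undisturbed. One numeric squareness check follows, by line fit.

Run:
```python
from h import *
def fit(c,cols,rows,zt,dirn,lab):
    hs=cv2.cvtColor(c["pixels"],cv2.COLOR_BGR2HSV); sat=(hs[...,1]).astype(float); P=[]
    for u in cols:
        g=np.diff(sat[rows[0]:rows[1],u]); i=np.argmax(g*dirn); 
        w=np.abs(g[max(i-1,0):i+2]); v=rows[0]+.5+np.sum(w*np.arange(max(i-1,0),max(i-1,0)+len(w)))/w.sum()
        P.append(cast(c,u,v,zt)[:2]*1000)
    P=np.array(P); vx,vy,x,y=cv2.fitLine(P.astype(np.float32),cv2.DIST_HUBER,0,.01,.01).ravel()
    if vy<0: vx,vy=-vx,-vy
    print(lab,"yaw",np.degrees(np.arctan2(-vx,vy)).round(2),"mat x",((np.array([x,y])-MC[:2]*1000)@MX[:2]).round(1))
s=np.load("s6.npy",allow_pickle=True).item();t=np.load("t6.npy",allow_pickle=True).item()
# scene: front bottom edge (tray grey above, blue below); a6 scale 2.7 offset 160,150
fit(s,range(228,266),(232,250),.004,1,"S tray front bottom")
fit(s,range(172,264),(248,275),.004,-1,"S mat front edge")
fit(t,range(287,324),(166,182),.044,-1,"T tray front rim")
fit(t,range(285,376),(145,166),.004,1,"T mat front edge")
```

```text
S tray front bottom yaw -5.82 mat x 36.8
S mat front edge yaw -6.18 mat x 115.9
T tray front rim yaw -5.89 mat x 38.0
T mat front edge yaw -6.24 mat x 112.0
```

The tray is square to the mat within about 0.4° and its front edge is where I planned, so I'm handing in.

```bash
python3 -c "
from workcell import bot
bot.job_done(); print(bot.current_clock())"
```

```text
the job is handed in; nothing more can be done
the job is handed in; nothing more can be done
```

The wide steel tray is standing upright on the clear half of the blue mat, and the job is handed in. I gripped it by its grip, lifted it 20 mm, pulled it straight off screw_a and carried it over the narrow tray. I lowered it until it touched (about 10 N at contact), then let go and backed the arm away.

**Final checks:**
- **Squareness:** the tray is within about 0.4° of the mat's edges in both the scene and top views.
- **Position:** its front edge is at mat x of about 37–38 mm, against 35 planned. Just before it was lowered, its sides were at mat y of about 12–142 mm, so it sits wholly on the mat.
- **Surroundings:** the narrow tray is still hung, and the pliers and caliper are undisturbed in the last pictures. The robot was touching nothing, with the force reading near zero.
- **Time:** the clock was at about 22.5 s at the last look, of the 45 s allowed.

**Disagreements:** one rough reading of the rim by eye, before lowering, gave a yaw of -8.1° (about 2° off) and a length of 135.7 mm. The bottom edge then, and the line fits afterwards, did not bear it out.

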